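# Lock the closing ring of a kitchen canister and shut its vent

## Robot

A 7-joint arm with a two-finger parallel gripper is mounted at the origin on the work surface. World frame = base frame: x ahead of the robot, y to its left, z up, the work surface at z = 0. Lengths are in m, angles in rad, forces in N, time in s.
With the tool pointing down it reaches from about 0.4 to 0.875 m from the base axis. Payload 4.4 kg.
Tool frame: the origin (TCP) lies midway between the tips of the shut fingers; the grasp point (between the pads) lies 19 mm behind it (manip.grip_point_offset is the distance from the TCP to the grasp point, in m); z points along the fingers, y is the direction in which the jaws open and shut (so a half turn about z gives the same grasp; the last joint's range is limited). The gripper opens to 85 mm and grips with 20 to 120 N. Pads are 22 mm wide; open, the fingers measure 114 mm over their backs; the gripper's body (76 mm by 85 mm) begins 54 mm behind the grasp point. The pads swing forward as they close: fully open they stand 13 mm farther back than shut.
Start: joints at [-1.221, 0.628, 0.038, 1.517, -0.027, 0.996, -0.02], TCP at [0.263, 0.595, 0.231] pointing down, gripper open.
Joint ranges: [-3.06, 3.06], [-0.37, 2.12], [-1.25, 1.32], [0.18, 2.47], [-1.1, 4.24], [0.23, 1.98], [-2.94, 2.94]. Speed limits (rad/s): [2.57, 2.57, 3.14, 3.14, 3.14, 3.14, 3.14].

## Interface

Orientations are given as a rotation vector (axis times angle).
In Python, from bench import manip gives the robot as it stands.
- The arm moves only by the shell command python3 -m jog 'ROWS' [OPENING] [FORCE]. ROWS is JSON, a list of rows, each an object of numbers: "x", "y", "z": the shift along the world's x, y, z in m; "turn": the turn about the world's z in rad. A call has exactly 10 rows; each row shifts and turns the pose as measured when the row begins; what a row does not reach is not made up. A row lasts 1/10 s, in which the tool goes at most 50 mm and 8.59 degrees, less where a joint would pass 70% of its speed; a pose out of reach is approached as far as the arm can. A call with a gripper value outside its range is refused whole. OPENING is the opening, from 0 (shut) to 1 (fully open), set as the call begins (- or left out, the last holds). The fingers move at their own pace and stop on an object; FORCE is the grip in N (left out, the last holds). Time passes only in rows, so rows that do not move let the fingers close, or fill a call up. It gives the time, the measured TCP pose, the force and the opening at its end, in the units of the state.
- manip.get_obs(): the state, without advancing time (a new reading comes with each control period).
- manip.read_camera(name): name is "scene" or "top"; returns the picture (400x640x3 uint8, red, green, blue); there is no depth.
- manip.camera_params(name): a dict with "fx", "fy", "cx", "cy" (pixels), "T" (4x4, takes a point from camera to world coordinates). Camera axes: x right, y up, looking along -z (the intrinsics and any distortion apply to the point x, -y, -z); pixel columns grow to the right and rows downward; lengths in m; the calibration is good to about 2 mm. A picture is of the moment at which its call begins. camera_params takes no time and is no camera call.
- manip.close_job(): hands the job in, once; it reports no verdict.
The state is a dict: "t": time; "joint_pos": joint angles; "joint_velocities": joint speeds; "joint_efforts": joint torques, N m; "ee_pos": TCP position; "orientation": TCP orientation; "force": force on the tool from outside, world axes, zero at the start; "ft_torque": the same for the moment, N m; "finger_gap": opening from 0.0 (shut) to 1.0 (fully open).
Only numpy, scipy, OpenCV 4.12 (cv2) and the standard library are available. Lean on these libraries where they do the work, as an engineer would, in place of code of your own. Each camera call takes 0.05 s, during which the arm holds its last target.

## Task

Close up the blue ceramic canister airtight: turn its steel closing ring clockwise (seen from above) until the orange thumb post stands over the middle of the green locked mark, neither short of it nor past it, then push the black vent plug in the middle of the lid fully down. Leave the cruet, the glass stopper and the salt dish standing where they are, and let go of everything at the end.

Things in the scene. Friction and masses are not known exactly. Their poses are not given: they have to be found in the camera images.
- canister: Blue ceramic canister, 128 mm diameter, screwed to the counter by a steel foot (156 mm diameter), so it cannot move. Origin: centre of its underside; z is up and is the ring's axis. Flat blue lid, top 142 mm high. Two fixed flat tongues stick out of its neck, 60 to 102 mm from the axis, tops 128 mm high: green (20 mm wide, locked) and white (12 mm wide, open).
- collar (a joint): Turn of the steel closing ring (captive; diameter 136 mm outside, 106 inside; 128 to 146 mm high), rad. 0 = post over the white tongue; grows clockwise seen from above; 2.0 = post centred over the green mark; it turns on past it to a stop at 2.6. Friction about 0.12 N m (1.6 N at the post), no spring: stays where left. Starts between 0.1 and 0.9.
- post_top (a point): Centre of the top face of the orange thumb post on the closing ring: an upright round post, 14 mm diameter, standing 34 mm above the ring (146 to 180 mm height), 76 mm from the ring's axis, on a steel lug 18 mm wide that reaches 88 mm from the axis. It travels with the ring.
- locked_mark (a point): The locked mark: a point fixed to the canister at the middle of the green tongue's top face, 76 mm from the axis and 128 mm high. When locked, the post stands straight above it. As the lug then covers the tongue's middle, its outer end shows beyond the lug.
- vent (a joint): How far the vent plug is pushed down, m: 0 = up (open) as at the start, 0.010 = fully down on its stop. Slides with friction of about 3.5 N, no spring: it stays where it is pushed.
- vent_top (a point): Centre of the top face of the black vent plug: round, 26 mm diameter, on the canister's axis in the middle of the lid. Up, its top is 154 mm high (12 mm above the lid); fully down 144 mm (2 mm above the lid).
- cruet: Bystander: green glass cruet without its stopper, 68 mm diameter, 115 mm tall, loose, standing on the counter. Origin: centre of its underside.
- stopper: Bystander: amber glass cruet stopper, 38 mm diameter, 50 mm tall, loose, standing on its head on the counter. Origin: centre of its underside.
- salt_dish: Bystander: small white ceramic salt dish, 84 mm diameter, 40 mm high, loose, standing on the counter. Origin: centre of its underside.
There are look-alikes about, which are no part of the job. What is shaped like the canister but yellow is not meant.

How it is judged:
On the way, in this order (a step that is already met when the one before it is completed fails the run):
1. the closing ring is turned to the locked mark, the vent plug still up (value of joint collar between 1.86 and 2.14 rad and value of joint vent below 0.004 m), for 0.2 s.
2. the vent plug is pushed fully down (value of joint vent above 0.0075 m), for 0.1 s.
At the end, for the whole second after the job is handed in: The closing ring stands within 0.14 rad (about 10 mm at the post) of the locked mark at 2.0 rad, the vent plug is pushed down at least 7.5 of its 10 mm, and the cruet, stopper and salt dish stand upright within 30 mm of where they began (value of joint collar between 1.86 and 2.14 rad and value of joint vent above 0.0075 m and distance of each of cruet, stopper, salt_dish from where it was at the start of the episode below 0.03 m and angle between each of cruet, stopper, salt_dish's own z axis and vertical below 0.2 rad); the robot touches nothing.
It fails at once if a bystander is knocked over or pushed away by more than 30 mm (distance of any of cruet, stopper, salt_dish from where it was at the start of the episode above 0.03 m or angle between any of cruet, stopper, salt_dish's own z axis and vertical above 0.5 rad).
It also fails if it takes over 38 s, if anything falls off the work surface, if the arm or the gripper's body presses on something with over 40 N, if the wrist force passes 120 N, or if a joint passes its speed limit or range.

## Working session

There is one attempt and no reset: what is moved stays moved. The work goes in short steps, Python scripts to look and compute and a shell command to move; the robot and the scene stay as the last step left them, time stands still between calls to the robot, and variables do not carry over. Pictures are saved under pics/ and viewed, and the job is handed in when it is done.

```bash
ls; mkdir -p pics; python3 - <<'E'
from bench import manip
import cv2
for n in("scene","top"):
    im=manip.read_camera(n); cv2.imwrite(f"pics/{n}0.png",im[:,:,::-1]); p=manip.camera_params(n); print(n,p)
print(manip.get_obs())
E
```

```text
pics
scene {'fx': 517.149524905338, 'fy': 517.149524905338, 'cx': 322.03081618593563, 'cy': 198.40308193421075, 'T': array([[-0.54580941, -0.49627091,  0.67513501,  1.30048976],
       [ 0.83787877, -0.33014107,  0.43470225,  0.51865889],
       [ 0.00715972,  0.80294586,  0.59600896,  0.75723184],
       [ 0.        ,  0.        ,  0.        ,  1.        ]])}
top {'fx': 514.7948471171615, 'fy': 514.7948471171615, 'cx': 325.70143731622795, 'cy': 201.45462368216496, 'T': array([[ 0.02909014,  0.98913606, -0.14409584,  0.4211919 ],
       [-0.99950086,  0.03056092,  0.00800363,  0.06447445],
       [ 0.01232039,  0.14379109,  0.98953137,  1.25295415],
       [ 0.        ,  0.        ,  0.        ,  1.        ]])}
{'t': 0.1, 'joint_pos': array([-1.2208165 ,  0.62924556,  0.03843327,  1.51822909, -0.027013  ,
        0.9963043 , -0.01998793]), 'joint_velocities': array([-0.00011365, -0.00167512,  0.00043665, -0.00188437, -0.0018695 ,
       -0.00072462,  0.00013874]), 'joint_efforts': array([ 3.27709124e-03, -5.64533401e+01,  1.23043634e+00, -1.93973815e+01,
        1.12401068e-02,  5.39410132e-03, -2.25312181e-05]), 'ee_pos': array([0.26228071, 0.59414446, 0.23049851]), 'orientation': array([-6.48316173e-01, -3.07361454e+00,  2.56424719e-03]), 'force': array([ 0.10417119, -0.38653876, -0.83924283]), 'ft_torque': array([-0.00781103, -0.01663936, -0.01263083]), 'finger_gap': 1.0045026570711475}
```

View pics/scene0.png

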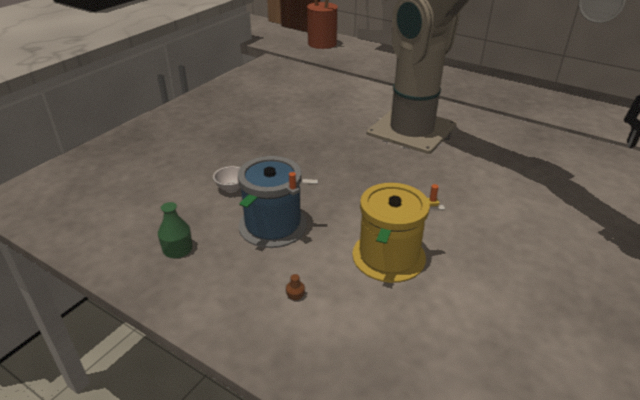

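View pics/top0.png

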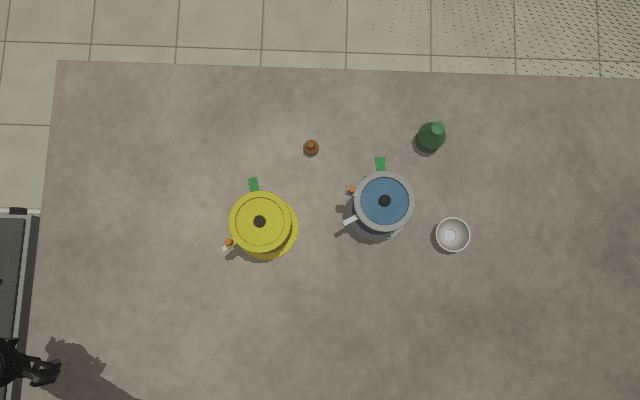

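```bash
cat > h.py <<'E'
from bench import manip
import numpy as np, cv2
def P(n):
    p=manip.camera_params(n);return p
def ray(n,u,v,z):
    p=P(n);T=p["T"];d=np.array([(u-p["cx"])/p["fx"],-(v-p["cy"])/p["fy"],-1.]);d=T[:3,:3]@d;o=T[:3,3]
    return o+d*(z-o[2])/d[2]
def proj(n,X):
    p=P(n);T=p["T"];c=T[:3,:3].T@(np.asarray(X)-T[:3,3]);return p["cx"]+p["fx"]*c[0]/-c[2],p["cy"]-p["fy"]*c[1]/-c[2]
def blob(im,box,f):
    x0,y0,x1,y1=box;s=im[y0:y1,x0:x1].astype(int);m=f(s[...,0],s[...,1],s[...,2]);ys,xs=np.nonzero(m);return xs.mean()+x0,ys.mean()+y0,m.sum()
E
python3 - <<'E'
from h import *
im=cv2.imread("pics/top0.png")[:,:,::-1]; s=cv2.imread("pics/scene0.png")[:,:,::-1]
a=cv2.resize(im[140:260,320:480],None,fx=5,fy=5,interpolation=cv2.INTER_CUBIC);cv2.imwrite("pics/z0.png",a[:,:,::-1])
a=cv2.resize(s[140:250,210:340],None,fx=5,fy=5,interpolation=cv2.INTER_CUBIC);cv2.imwrite("pics/z1.png",a[:,:,::-1])
dark=lambda r,g,b:(r<50)&(g<50)&(b<50)
u=blob(im,(374,190,396,212),dark);print(u,ray("top",*u[:2],.154))
u=blob(s,(260,163,280,178),dark);print(u,ray("scene",*u[:2],.15))
orn=lambda r,g,b:(r>130)&(g<r*.65)&(b<r*.4)
u=blob(im,(340,180,360,198),orn);print(u,ray("top",*u[:2],.18))
grn=lambda r,g,b:(g>r*1.5)&(g>b*1.3)
u=blob(im,(370,150,392,175),grn);print(u,ray("top",*u[:2],.128))
wh=lambda r,g,b:(r>170)&(g>170)&(b>170)
u=blob(im,(340,210,358,230),wh);print(u,ray("top",*u[:2],.128))
for n,uv,z in(("top cruet",(431,135),.06),("stop",(311,147),.03),("dish",(453,235),.03),("yel",(259,221),.154)):print(n,ray("top",*uv,z))
E
```

```text
(np.float64(384.0), np.float64(202.23809523809524), np.int64(21)) [ 0.58340156 -0.07033239  0.154     ]
(np.float64(269.2040816326531), np.float64(171.51020408163265), np.int64(98)) [ 0.59456386 -0.06939708  0.15      ]
(np.float64(353.0), np.float64(191.0), np.int64(1)) [ 0.60154093 -0.00123817  0.18      ]
(np.float64(379.90909090909093), np.float64(163.33636363636364), np.int64(110)) [ 0.67481644 -0.06324419  0.128     ]
(np.float64(349.6101694915254), np.float64(219.96610169491527), np.int64(59)) [0.54553018 0.00164523 0.128     ]
top cruet [ 0.76330886 -0.1923612   0.06      ]
stop [0.73223408 0.0943028  0.03      ]
dish [ 0.52782865 -0.25131953  0.03      ]
yel [0.53452021 0.19717587 0.154     ]
```

View pics/z0.png

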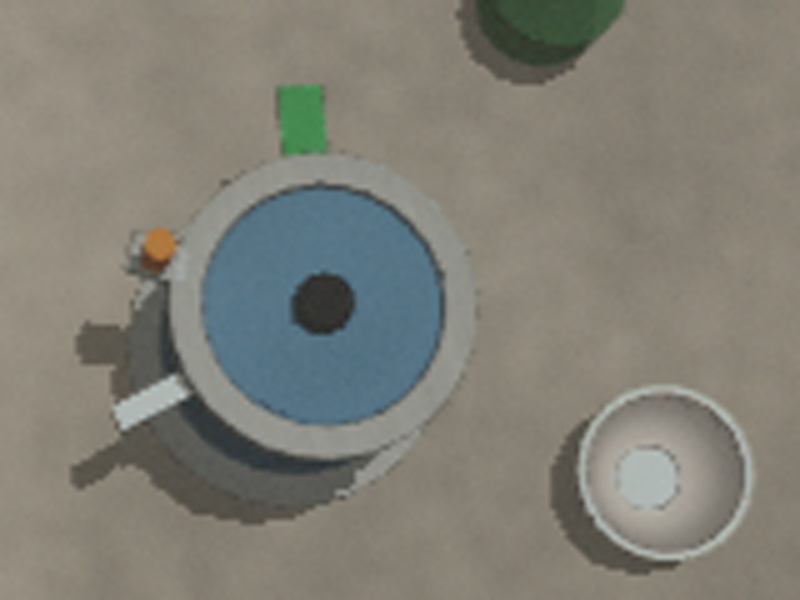

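View pics/z1.png

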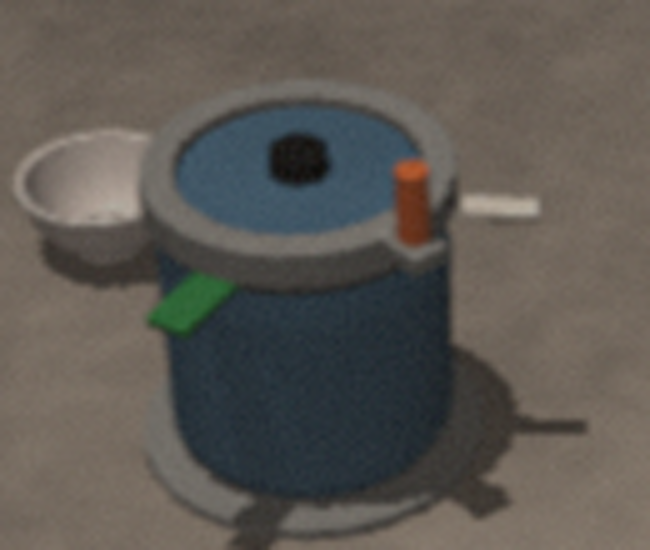

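```bash
python3 - <<'E'
from h import *
q=lambda x,y:((x+.5)/5-.5+320,(y+.5)/5-.5+140)
c=ray("top",*q(323,303),.154);print("vent",c)
c2=ray("top",*q(323,306),.146)  # ring outer? 
print("lid centre",ray("top",*q(323,305),.142))
q1=lambda x,y:((x+.5)/5-.5+210,(y+.5)/5-.5+140)
print("scene vent",ray("scene",*q1(300,149),.154), "scene post",ray("scene",*q1(412,170),.18),"green tip",ray("scene",*q1(163,325),.128))
for nm,xy,z in(("post",(159,245),.18),("greenA",(300,86),.128),("greenB",(304,153),.128),("white",(122,415),.128),("whiteB",(183,387),.128)):
    p=ray("top",*q(*xy),z);d=(p-c)[:2];print(nm,p,np.hypot(*d),np.arctan2(d[1],d[0]))
E
```

```text
vent [ 0.58786518 -0.07070814  0.154     ]
lid centre [ 0.5888018  -0.07219551  0.142     ]
scene vent [ 0.59237135 -0.06977003  0.154     ] scene post [0.61014545 0.00218309 0.18      ] green tip [ 0.69386873 -0.06219463  0.128     ]
post [0.60657968 0.00225758 0.18      ] 0.07532747552004701 1.3197249863043323
greenA [ 0.68974818 -0.06234297  0.128     ] 0.10222583435681175 0.08192193019914601
greenB [ 0.65920852 -0.06455839  0.128     ] 0.07160789730789037 0.08598682943707806
white [0.53934124 0.01383844 0.128     ] 0.09748178188290413 2.0918271285322065
whiteB [ 0.55253096 -0.0127103   0.128     ] 0.06791359539482007 2.1179773711697956
```

```bash
python3 -m jog '[{"x":0.02,"y":-0.04,"z":0.015,"turn":-0.1},{"x":0.02,"y":-0.04,"z":0.015,"turn":-0.14},{"x":0.02,"y":-0.04,"turn":-0.14},{"x":0.02,"y":-0.04,"turn":-0.14},{"x":0.025,"y":-0.042,"turn":-0.14},{"x":0.025,"y":-0.042,"turn":-0.14},{"x":0.025,"y":-0.042,"turn":-0.14},{"x":0.025,"y":-0.042,"turn":-0.14},{"x":0.025,"y":-0.042,"turn":-0.14},{"x":0.025,"y":-0.042,"turn":-0.14}]' 1; python3 -c "
from h import *
from scipy.spatial.transform import Rotation as R
o=manip.get_obs();M=R.from_rotvec(o['orientation']).as_matrix();print(o['ee_pos'],M[:,2],np.arctan2(M[1,1],M[0,1]),o['joint_pos'],o['t'])"
```

```text
[0.26228071 0.59414446 0.23049851] [-6.76090128e-04 -1.52594627e-03 -9.99998607e-01] 1.1550316714049604 [-1.2208165   0.62924556  0.03843327  1.51822909 -0.027013    0.9963043
 -0.01998793] 0.1validation failed for argument at $[2]...
```

```bash
python3 -m jog '[{"x":0.02,"y":-0.04,"z":0.015,"turn":-0.1},{"x":0.02,"y":-0.04,"z":0.015,"turn":-0.14},{"x":0.02,"y":-0.04,"z":0,"turn":-0.14},{"x":0.02,"y":-0.04,"z":0,"turn":-0.14},{"x":0.025,"y":-0.042,"z":0,"turn":-0.14},{"x":0.025,"y":-0.042,"z":0,"turn":-0.14},{"x":0.025,"y":-0.042,"z":0,"turn":-0.14},{"x":0.025,"y":-0.042,"z":0,"turn":-0.14},{"x":0.025,"y":-0.042,"z":0,"turn":-0.14},{"x":0.025,"y":-0.042,"z":0,"turn":-0.14}]' 1; cat > st.py <<'E'
from h import *
from scipy.spatial.transform import Rotation as R
o=manip.get_obs();M=R.from_rotvec(o['orientation']).as_matrix();print('pos',o['ee_pos'].round(4),'z',M[:,2].round(3),'jawyaw',round(np.arctan2(M[1,1],M[0,1]),3),'q',o['joint_pos'].round(2),'t',round(o['t'],2),'F',o['force'].round(1),'gap',round(o['finger_gap'],3))
E
python3 st.py
```

```text
t: 1.1
ee_pos: [0.4877, 0.1754, 0.2577]
orientation: [-2.467, -1.932, -0.004]
force: [1.3, 1.2, 0.6]
finger_gap: 1.002
pos [0.4877 0.1754 0.2577] z [-0.003  0.008 -1.   ] jawyaw -0.242 q [-0.71  0.44  0.45  1.86 -0.25  0.9  -0.38] t 1.1 F [1.3 1.2 0.6] gap 1.002
```

```bash
python3 -m jog '[{"x":0.024,"y":-0.035,"z":0,"turn":0},{"x":0.024,"y":-0.035,"z":0,"turn":0},{"x":0.024,"y":-0.035,"z":0,"turn":0},{"x":0.024,"y":-0.035,"z":0,"turn":0},{"x":0.02,"y":-0.03,"z":-0.01,"turn":0},{"x":0.004,"y":-0.003,"z":-0.01,"turn":0},{"x":0,"y":0,"z":-0.01,"turn":0},{"x":0,"y":0,"z":-0.01,"turn":0},{"x":0,"y":0,"z":0,"turn":0},{"x":0,"y":0,"z":0,"turn":0}]' 1; 
python3 st.py; python3 -c "
from h import *
im=manip.read_camera('scene')[100:260,180:380];cv2.imwrite('pics/s1.png',cv2.resize(im,None,fx=4,fy=3.75,interpolation=2)[:,:,::-1][:600])"
```

```text
t: 2.1
ee_pos: [0.6101, -0.0107, 0.2126]
orientation: [-2.477, -1.918, 0.006]
force: [0.4, -0.0, -0.4]
finger_gap: 1.005
pos [ 0.6101 -0.0107  0.2126] z [-0.008  0.005 -1.   ] jawyaw -0.253 q [-0.29  0.63  0.43  1.65 -0.31  0.93  0.01] t 2.1 F [ 0.4 -0.  -0.4] gap 1.005
```

View pics/s1.png

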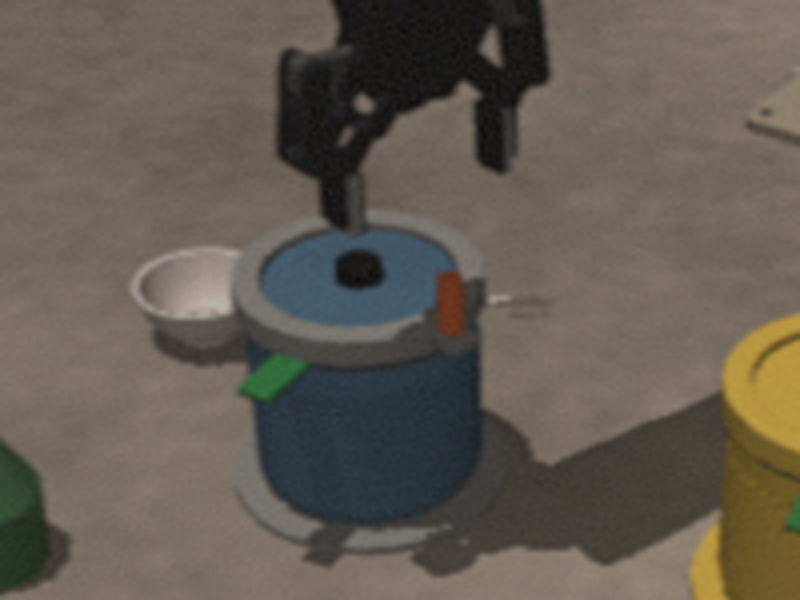

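The picture shows the open gripper above the ring; the post is at about (450,300) in the crop. The tool sits about 12 mm too far in −y, so I'll correct that while descending.

```bash
python3 -m jog '[{"x":-0.001,"y":0.006,"z":0,"turn":0},{"x":-0.001,"y":0.006,"z":0,"turn":0},{"x":0,"y":0.001,"z":-0.005,"turn":0},{"x":0,"y":0,"z":-0.01,"turn":0},{"x":0,"y":0,"z":-0.01,"turn":0},{"x":0,"y":0,"z":-0.01,"turn":0},{"x":0,"y":0,"z":-0.01,"turn":0},{"x":0,"y":0,"z":-0.005,"turn":0},{"x":0,"y":0,"z":0,"turn":0},{"x":0,"y":0,"z":0,"turn":0}]' 1; 
python3 st.py; python3 -c "
from h import *
im=manip.read_camera('scene')[100:260,180:380];cv2.imwrite('pics/s2.png',cv2.resize(im,None,fx=4,fy=3.75,interpolation=2)[:,:,::-1][:600])
im=manip.read_camera('top')[140:260,320:480];cv2.imwrite('pics/t2.png',cv2.resize(im,None,fx=5,fy=5,interpolation=2)[:,:,::-1][:600])"
```

```text
t: 3.15
ee_pos: [0.6073, 0.006, 0.1584]
orientation: [-2.473, -1.922, 0.005]
force: [0.2, 0.3, -0.3]
finger_gap: 0.997
pos [0.6073 0.006  0.1584] z [-0.008  0.006 -1.   ] jawyaw -0.25 q [-0.29  0.69  0.4   1.71 -0.35  0.82  0.02] t 3.15 F [ 0.2  0.3 -0.3] gap 0.997
```

View pics/s2.png

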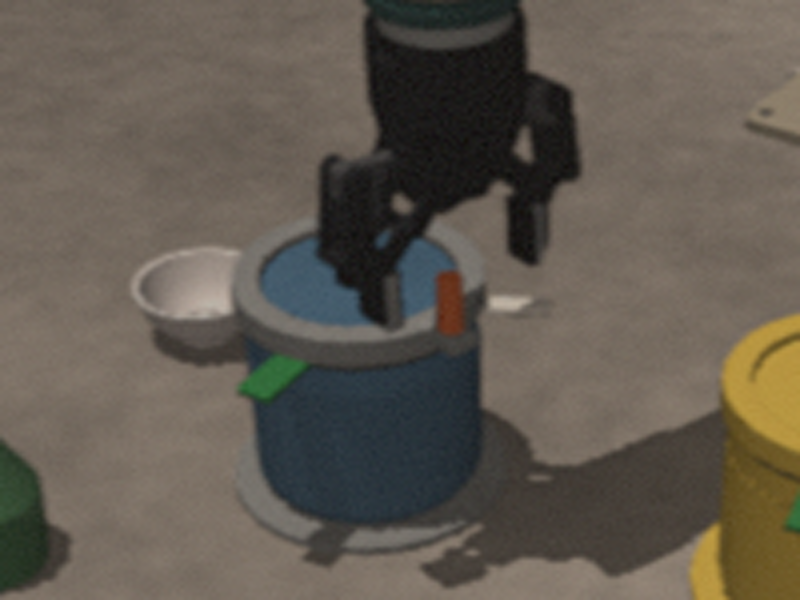

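View pics/t2.png

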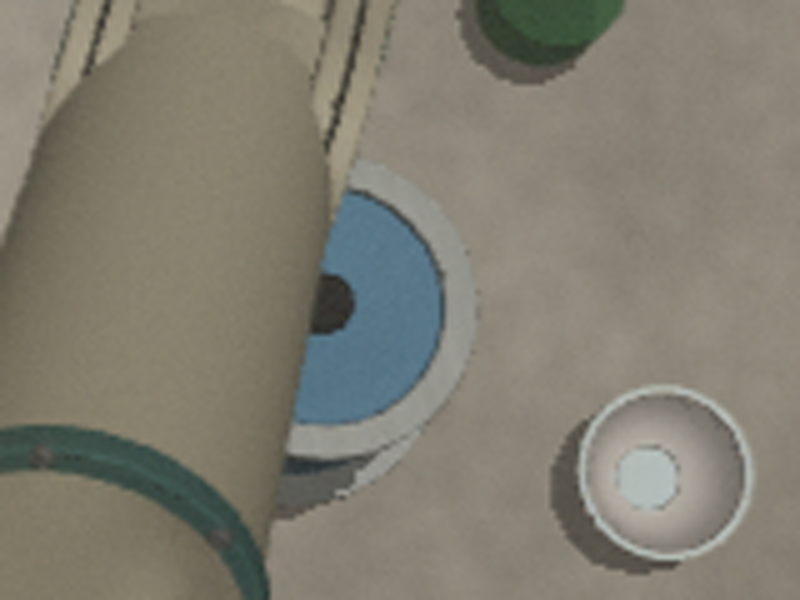

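The scene view shows the post (450,300) between the fingertips at about (390,300) and (535,235). I'll close on it.

```bash
python3 -m jog '[{"x":0,"y":-0.002,"z":-0.002,"turn":0},{"x":0,"y":0,"z":0,"turn":0},{"x":0,"y":0,"z":0,"turn":0},{"x":0,"y":0,"z":0,"turn":0},{"x":0,"y":0,"z":0,"turn":0},{"x":0,"y":0,"z":0,"turn":0},{"x":0,"y":0,"z":0,"turn":0},{"x":0,"y":0,"z":0,"turn":0},{"x":0,"y":0,"z":0,"turn":0},{"x":0,"y":0,"z":0,"turn":0}]' 0 30; 
python3 st.py; python3 -c "
from h import *
im=manip.read_camera('scene')[100:260,180:380];cv2.imwrite('pics/s3.png',cv2.resize(im,None,fx=4,fy=3.75,interpolation=2)[:,:,::-1][:600])"
```

```text
t: 4.25
ee_pos: [0.6084, 0.0038, 0.1582]
orientation: [-2.474, -1.923, 0.0]
force: [-1.2, -0.1, 0.1]
finger_gap: 0.152
pos [0.6084 0.0038 0.1582] z [-0.005  0.006 -1.   ] jawyaw -0.25 q [-0.29  0.69  0.39  1.71 -0.35  0.81  0.02] t 4.25 F [-1.2 -0.1  0.1] gap 0.152
```

View pics/s3.png

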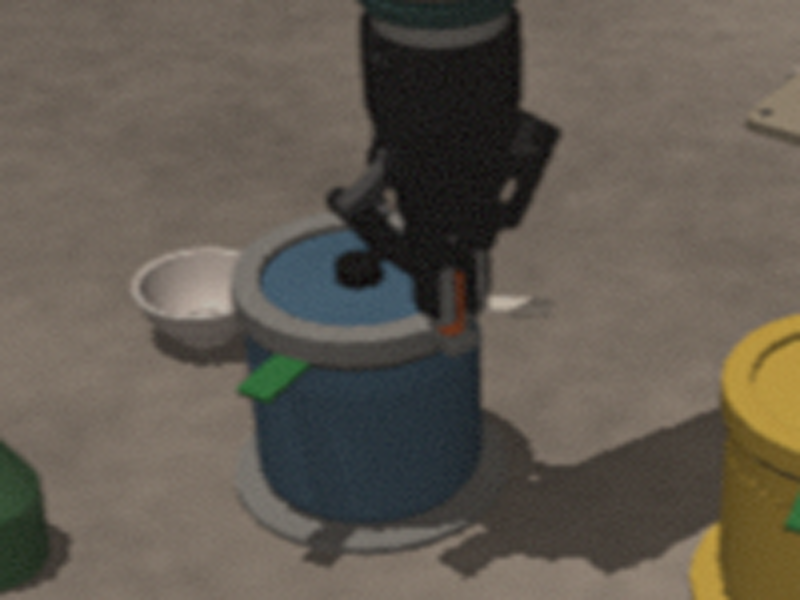

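The fingers hold the post: the gap is about 13 mm and orange shows between the pads at (455,300). Now the first part of the arc.

```bash
python3 -m jog '[{"x":0.0058,"y":-0.0017,"z":0,"turn":-0.08},{"x":0.0057,"y":-0.0022,"z":0,"turn":-0.08},{"x":0.0055,"y":-0.0027,"z":0,"turn":-0.08},{"x":0.0052,"y":-0.0031,"z":0,"turn":-0.08},{"x":0.005,"y":-0.0035,"z":0,"turn":-0.08},{"x":0.0047,"y":-0.0039,"z":0,"turn":-0.08},{"x":0.0044,"y":-0.0042,"z":0,"turn":-0.08},{"x":0.004,"y":-0.0046,"z":0,"turn":-0.08},{"x":0,"y":0,"z":0,"turn":0},{"x":0,"y":0,"z":0,"turn":0}]' 0 30
cat >> st.py <<'E'
d=o['ee_pos'][:2]-np.array([.590,-.0705]);print('r',np.hypot(*d),'ang',np.arctan2(d[1],d[0]))
E
python3 st.py; python3 -c "
from h import *
im=manip.read_camera('scene')[100:260,180:380];cv2.imwrite('pics/s4.png',cv2.resize(im,None,fx=4,fy=3.75,interpolation=2)[:,:,::-1][:600])"
```

```text
t: 5.3
ee_pos: [0.6506, -0.0234, 0.1582]
orientation: [-2.966, -1.021, -0.005]
force: [-0.2, 0.7, 0.2]
finger_gap: 0.148
pos [ 0.6506 -0.0234  0.1582] z [ 0.001  0.006 -1.   ] jawyaw -0.908 q [-0.33  0.78  0.57  1.6  -0.51  0.92 -0.48] t 5.3 F [-0.2  0.7  0.2] gap 0.148
r 0.07673264996617103 ang 0.6611357828934574
```

View pics/s4.png

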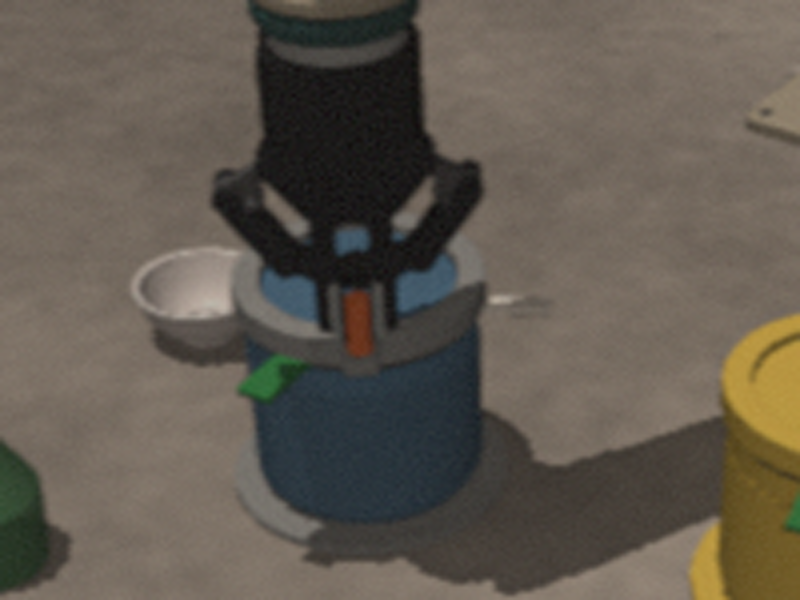

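The post (357,322) is held, and it has turned with the fingers toward the green tongue (270,378).

```bash
python3 -m jog '[{"x":0.0035,"y":-0.0048,"z":0,"turn":-0.08},{"x":0.0031,"y":-0.0051,"z":0,"turn":-0.08},{"x":0.0027,"y":-0.0053,"z":0,"turn":-0.08},{"x":0.0022,"y":-0.0055,"z":0,"turn":-0.08},{"x":0.0018,"y":-0.0056,"z":0,"turn":-0.08},{"x":0.0014,"y":-0.0058,"z":0,"turn":-0.08},{"x":0.0009,"y":-0.0055,"z":0,"turn":-0.07},{"x":0,"y":0,"z":0,"turn":0},{"x":0,"y":0,"z":0,"turn":0},{"x":0,"y":0,"z":0,"turn":0}]' 0 30
python3 st.py; python3 -c "
from h import *
im=manip.read_camera('scene')[140:240,200:325];cv2.imwrite('pics/s5.png',cv2.resize(im,None,fx=6,fy=6,interpolation=2)[:,:,::-1][:600])"
```

```text
t: 6.35
ee_pos: [0.6669, -0.0616, 0.1583]
orientation: [-3.135, -0.177, -0.012]
force: [1.7, -2.5, -1.3]
finger_gap: 0.149
pos [ 0.6669 -0.0616  0.1583] z [ 0.008  0.002 -1.   ] jawyaw -1.458 q [-0.33  0.84  0.72  1.55 -0.63  0.99 -0.88] t 6.35 F [ 1.7 -2.5 -1.3] gap 0.149
r 0.07740627452155466 ang 0.11489320655827201
```

View pics/s5.png

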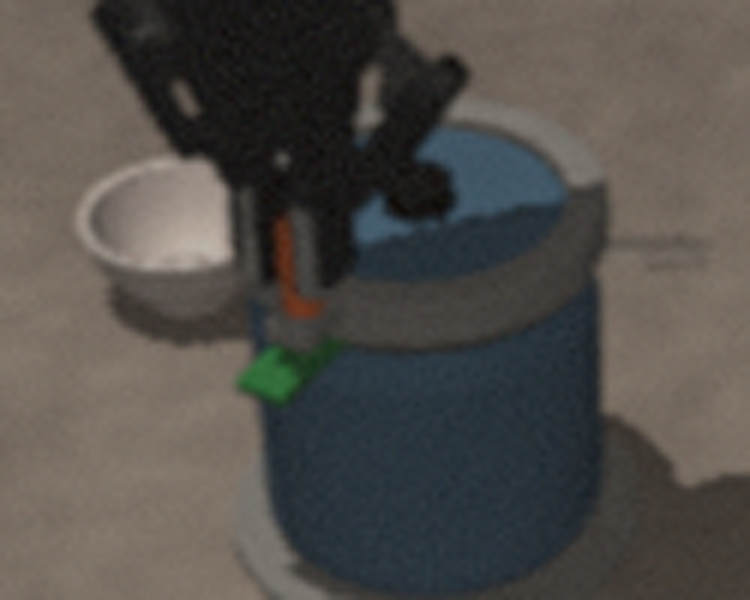

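The post (295,270) is nearly over the green tongue (290,370), which shows beyond the lug. I'll make the last ~2 mm, let go, rise, and check from above.

```bash
python3 -m jog '[{"x":0,"y":-0.002,"z":0,"turn":-0.03},{"x":0,"y":0,"z":0,"turn":0},{"x":0,"y":0,"z":0,"turn":0},{"x":0,"y":0,"z":0,"turn":0},{"x":0,"y":0,"z":0,"turn":0},{"x":0,"y":0,"z":0,"turn":0},{"x":0,"y":0,"z":0,"turn":0},{"x":0,"y":0,"z":0,"turn":0},{"x":0,"y":0,"z":0,"turn":0},{"x":0,"y":0,"z":0,"turn":0}]' 0 30
python3 st.py
python3 -m jog '[{"x":0,"y":0,"z":0,"turn":0},{"x":0,"y":0,"z":0,"turn":0},{"x":0,"y":0,"z":0,"turn":0},{"x":0,"y":0,"z":0,"turn":0},{"x":0,"y":0,"z":0.01,"turn":0},{"x":0,"y":0,"z":0.02,"turn":0},{"x":0,"y":0,"z":0.03,"turn":0},{"x":-0.02,"y":0.02,"z":0.03,"turn":0},{"x":-0.03,"y":0.04,"z":0,"turn":0},{"x":-0.03,"y":0.04,"z":0,"turn":0}]' 0.6 30
python3 -m jog '[{"x":-0.02,"y":0.045,"z":0,"turn":0},{"x":-0.02,"y":0.045,"z":0,"turn":0},{"x":-0.02,"y":0.045,"z":0,"turn":0},{"x":0,"y":0,"z":0,"turn":0},{"x":0,"y":0,"z":0,"turn":0},{"x":0,"y":0,"z":0,"turn":0},{"x":0,"y":0,"z":0,"turn":0},{"x":0,"y":0,"z":0,"turn":0},{"x":0,"y":0,"z":0,"turn":0},{"x":0,"y":0,"z":0,"turn":0}]' 0 30
python3 st.py; python3 -c "
from h import *
im=manip.read_camera('scene');cv2.imwrite('pics/fs6.png',im[:,:,::-1]);im=im[140:240,200:325];cv2.imwrite('pics/s6.png',cv2.resize(im,None,fx=6,fy=6,interpolation=2)[:,:,::-1][:600])
im=manip.read_camera('top');cv2.imwrite('pics/ft6.png',im[:,:,::-1]);im=im[140:260,320:480];cv2.imwrite('pics/t6.png',cv2.resize(im,None,fx=5,fy=5,interpolation=2)[:,:,::-1][:600])"
```

```text
t: 7.4
ee_pos: [0.6671, -0.063, 0.1583]
orientation: [-3.137, -0.131, -0.013]
force: [0.9, -1.0, -1.0]
finger_gap: 0.152
pos [ 0.6671 -0.063   0.1583] z [ 0.008  0.002 -1.   ] jawyaw -1.487 q [-0.33  0.84  0.72  1.55 -0.64  0.99 -0.91] t 7.4 F [ 0.9 -1.  -1. ] gap 0.152
r 0.07743140189178727 ang 0.09655228765077817
t: 8.4
ee_pos: [0.586, 0.0338, 0.2542]
orientation: [-3.138, -0.113, -0.015]
force: [0.1, 0.8, -0.6]
finger_gap: 0.603
t: 9.4
ee_pos: [0.522, 0.1751, 0.2601]
orientation: [-3.13, -0.114, -0.021]
force: [-0.4, -0.7, -0.9]
finger_gap: 0.001
pos [0.522  0.1751 0.2601] z [ 0.013  0.01  -1.   ] jawyaw -1.498 q [-0.92  0.58  0.88  1.79 -0.53  1.01 -1.33] t 9.4 F [-0.4 -0.7 -0.9] gap 0.001
r 0.25487079852047323 ang 1.8408846613656424
```

View pics/s6.png

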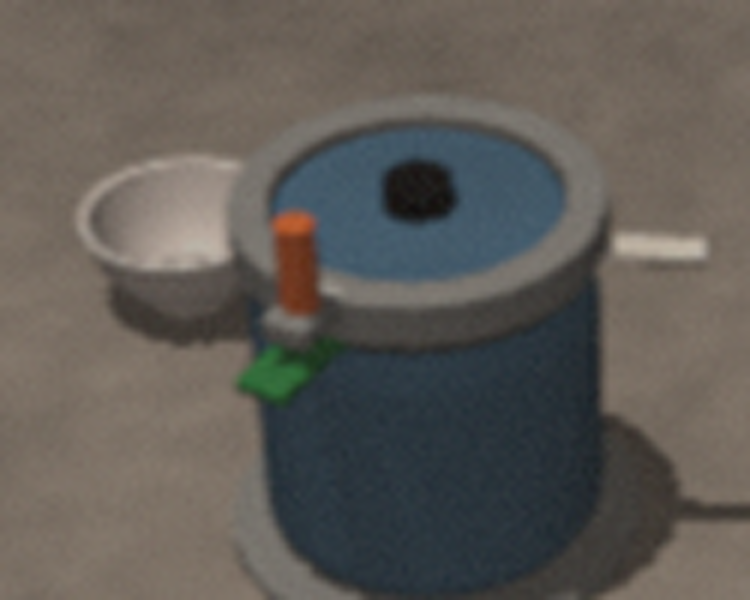

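View pics/t6.png

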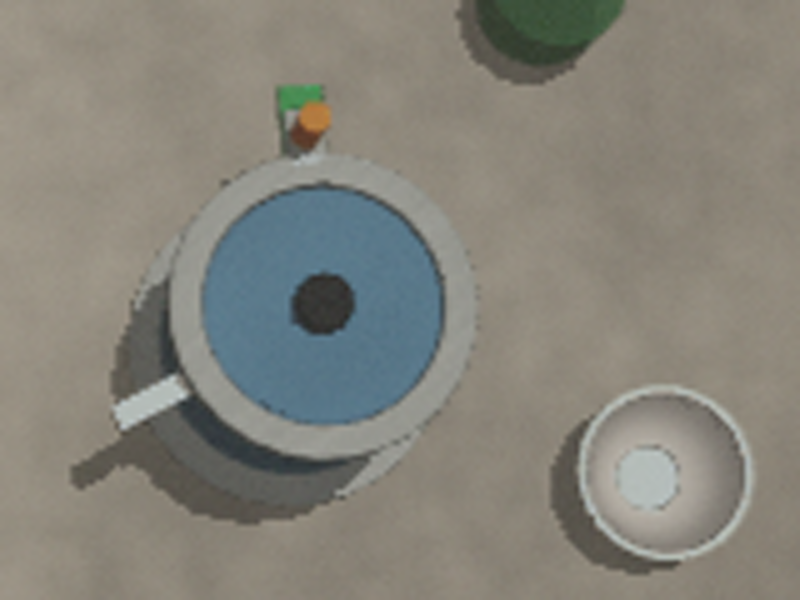

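```bash
python3 - <<'E'
from h import *
q=lambda x,y:((x+.5)/5-.5+320,(y+.5)/5-.5+140)
iq=lambda u,v:((u-320+.5)*5-.5,(v-140+.5)*5-.5)
q1=lambda x,y:((x+.5)/6-.5+200,(y+.5)/6-.5+140)
iq1=lambda u,v:((u-200+.5)*6-.5,(v-140+.5)*6-.5)
for nm,f,qq,xy,v in(("top",iq,q,(315,117),(323,303)),("scene",iq1,q1,(294,223),(420,178))):
    p=ray(nm,*qq(*xy),.18);vt=ray(nm,*qq(*v),.154);d=(p-vt)[:2];print(nm,p,vt,np.hypot(*d),np.arctan2(d[1],d[0]))
# predicted pixels with axis from each camera for post collar error e
    c=vt[:2]
    for r,a,z in((.076,.085,.18),(.076,.085-.1,.18),(.102,.085,.128),(.097,2.085,.128)):
        print(a,f(*proj(nm,[c[0]+r*np.cos(a),c[1]+r*np.sin(a),z])))
# green tongue corners from scene
    for xy in ((238,388),(277,402)) if nm=="scene" else ((278,87),(322,87),(115,402),(123,428)):
        p=ray(nm,*qq(*xy),.128);d=p[:2]-c;print(xy,p,np.hypot(*d),np.arctan2(d[1],d[0]))
E
```

```text
top [ 0.66400844 -0.06307347  0.18      ] [ 0.58786518 -0.07070814  0.154     ] 0.07652505839107873 0.09993318339350599
0.085 (np.float64(317.75601455052947), np.float64(118.04456295876886))
-0.015 (np.float64(335.54079316598103), np.float64(117.9893155761722))
0.085 (np.float64(299.3357381909605), np.float64(86.52731730832))
2.085 (np.float64(122.24959353987327), np.float64(413.1594482655559))
(278, 87) [ 0.68897426 -0.05248839  0.128     ] 0.10273755577461403 0.17828560823945713
(322, 87) [ 0.68960539 -0.07221252  0.128     ] 0.10175133199050115 -0.014785440634961896
(115, 402) [0.54498614 0.01705313 0.128     ] 0.09767625916764884 2.025272114938607
(123, 428) [0.53362434 0.01326204 0.128     ] 0.09996529681006694 2.1443217127790044
scene [ 0.66691891 -0.06279147  0.18      ] [ 0.59193438 -0.07015257  0.154     ] 0.0753449772831677 0.09785471743568856
0.085 (np.float64(290.4229827989193), np.float64(223.191773752654))
-0.015 (np.float64(272.12490018350104), np.float64(216.41532547849005))
0.085 (np.float64(257.9067596431226), np.float64(390.34736841129126))
2.085 (np.float64(694.4752486996123), np.float64(250.18329719375072))
(238, 388) [ 0.69624881 -0.06786896  0.128     ] 0.10433942678185337 0.021888165577280825
(277, 402) [ 0.69498102 -0.05206624  0.128     ] 0.10462182284114692 0.1737463220385511
```

The post is at 0.098 rad and the green mark at about 0.085–0.09, an error of about 0.01 rad, and the plug is still up. Now, with fingers shut, I'll move above the plug.

```bash
python3 -m jog '[{"x":0.0095,"y":-0.034,"z":0,"turn":0},{"x":0.0095,"y":-0.034,"z":0,"turn":0},{"x":0.0095,"y":-0.034,"z":0,"turn":0},{"x":0.0095,"y":-0.034,"z":0,"turn":0},{"x":0.0095,"y":-0.034,"z":0,"turn":0},{"x":0.0095,"y":-0.034,"z":0,"turn":0},{"x":0.0095,"y":-0.03,"z":0,"turn":0},{"x":0,"y":0,"z":-0.02,"turn":0},{"x":0,"y":0,"z":-0.02,"turn":0},{"x":0,"y":0,"z":-0.01,"turn":0}]' 0 30; python3 st.py
```

```text
t: 10.5
ee_pos: [0.5908, -0.0694, 0.2094]
orientation: [-3.132, -0.118, -0.026]
force: [-0.2, 0.4, 0.3]
finger_gap: 0.002
pos [ 0.5908 -0.0694  0.2094] z [ 0.017  0.007 -1.   ] jawyaw -1.495 q [-0.39  0.68  0.78  1.73 -0.59  0.96 -0.87] t 10.5 F [-0.2  0.4  0.3] gap 0.002
r 0.0013748074752876894 ang 0.9437173535127378
```

```bash
python3 -m jog '[{"x":0,"y":0,"z":-0.01,"turn":0},{"x":0,"y":0,"z":-0.01,"turn":0},{"x":0,"y":0,"z":-0.01,"turn":0},{"x":0,"y":0,"z":-0.01,"turn":0},{"x":0,"y":0,"z":-0.005,"turn":0},{"x":0,"y":0,"z":0,"turn":0},{"x":0,"y":0,"z":0,"turn":0},{"x":0,"y":0,"z":0,"turn":0},{"x":0,"y":0,"z":0,"turn":0},{"x":0,"y":0,"z":0,"turn":0}]' 0 30; python3 st.py;  python3 -c "
from h import *
im=manip.read_camera('scene');im=im[140:240,200:325];cv2.imwrite('pics/s7.png',cv2.resize(im,None,fx=6,fy=6,interpolation=2)[:,:,::-1][:600])"
```

```text
t: 11.5
ee_pos: [0.5916, -0.0676, 0.1614]
orientation: [-3.132, -0.123, -0.028]
force: [-0.5, -0.3, -0.3]
finger_gap: 0.0
pos [ 0.5916 -0.0676  0.1614] z [ 0.017  0.008 -1.   ] jawyaw -1.492 q [-0.36  0.74  0.73  1.77 -0.65  0.86 -0.82] t 11.5 F [-0.5 -0.3 -0.3] gap 0.0
r 0.003321123046818647 ang 1.084365775878767
```

View pics/s7.png

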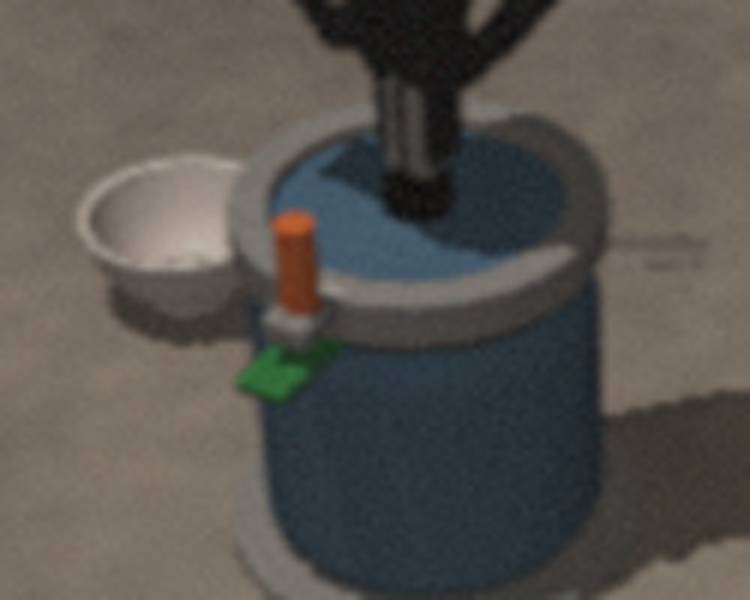

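The shut fingertips stand over the plug (418,195). I'll press down gently.

```bash
python3 -m jog '[{"x":-0.001,"y":-0.0025,"z":-0.002,"turn":0},{"x":0,"y":0,"z":-0.003,"turn":0},{"x":0,"y":0,"z":-0.003,"turn":0},{"x":0,"y":0,"z":-0.003,"turn":0},{"x":0,"y":0,"z":-0.003,"turn":0},{"x":0,"y":0,"z":-0.002,"turn":0},{"x":0,"y":0,"z":-0.002,"turn":0},{"x":0,"y":0,"z":0,"turn":0},{"x":0,"y":0,"z":0,"turn":0},{"x":0,"y":0,"z":0,"turn":0}]' 0 30; python3 st.py
```

```text
t: 12.55
ee_pos: [0.591, -0.0704, 0.1442]
orientation: [-3.13, -0.123, -0.031]
force: [-0.7, -0.4, 2.9]
finger_gap: 0.002
pos [ 0.591  -0.0704  0.1442] z [ 0.019  0.01  -1.   ] jawyaw -1.492 q [-0.34  0.76  0.71  1.79 -0.67  0.83 -0.8 ] t 12.55 F [-0.7 -0.4  2.9] gap 0.002
r 0.0009920262295838058 ang 0.11244362390408603
```

A little further, until the force shows the stop.

```bash
python3 -m jog '[{"x":0,"y":0,"z":-0.002,"turn":0},{"x":0,"y":0,"z":-0.002,"turn":0},{"x":0,"y":0,"z":-0.002,"turn":0},{"x":0,"y":0,"z":-0.002,"turn":0},{"x":0,"y":0,"z":-0.002,"turn":0},{"x":0,"y":0,"z":-0.002,"turn":0},{"x":0,"y":0,"z":-0.002,"turn":0},{"x":0,"y":0,"z":-0.002,"turn":0},{"x":0,"y":0,"z":-0.002,"turn":0},{"x":0,"y":0,"z":-0.002,"turn":0}]' 0 30; python3 st.py
```

```text
t: 13.55
ee_pos: [0.5911, -0.0704, 0.144]
orientation: [-3.116, -0.121, -0.046]
force: [-5.1, 1.6, 19.2]
finger_gap: 0.001
pos [ 0.5911 -0.0704  0.144 ] z [ 0.029  0.024 -0.999] jawyaw -1.493 q [-0.33  0.75  0.69  1.8  -0.68  0.82 -0.78] t 13.55 F [-5.1  1.6 19.2] gap 0.001
r 0.0010557389800165571 ang 0.05571022118895571
```

At the stop: 19 N with no further travel, at 144 mm. Now retreat and check.

```bash
python3 -m jog '[{"x":0,"y":0,"z":0.005,"turn":0},{"x":0,"y":0,"z":0.015,"turn":0},{"x":0,"y":0,"z":0.03,"turn":0},{"x":0,"y":0,"z":0.03,"turn":0},{"x":-0.01,"y":0.02,"z":0.02,"turn":0},{"x":-0.015,"y":0.04,"z":0,"turn":0},{"x":-0.015,"y":0.045,"z":0,"turn":0},{"x":-0.015,"y":0.045,"z":0,"turn":0},{"x":-0.015,"y":0.045,"z":0,"turn":0},{"x":-0.01,"y":0.03,"z":0,"turn":0}]' 0 30
python3 -m jog '[{"x":0,"y":0.02,"z":0,"turn":0},{"x":0,"y":0,"z":0,"turn":0},{"x":0,"y":0,"z":0,"turn":0},{"x":0,"y":0,"z":0,"turn":0},{"x":0,"y":0,"z":0,"turn":0},{"x":0,"y":0,"z":0,"turn":0},{"x":0,"y":0,"z":0,"turn":0},{"x":0,"y":0,"z":0,"turn":0},{"x":0,"y":0,"z":0,"turn":0},{"x":0,"y":0,"z":0,"turn":0}]' 0 30
python3 st.py; python3 -c "
from h import *
im=manip.read_camera('scene');im=im[140:240,200:325];cv2.imwrite('pics/s8.png',cv2.resize(im,None,fx=6,fy=6,interpolation=2)[:,:,::-1][:600])
im=manip.read_camera('top');cv2.imwrite('pics/t8.png',im[:,:,::-1])"
```

```text
t: 14.55
ee_pos: [0.51, 0.1529, 0.2529]
orientation: [-3.124, -0.099, -0.058]
force: [0.5, 0.8, -0.0]
finger_gap: -0.001
t: 15.55
ee_pos: [0.5094, 0.173, 0.2543]
orientation: [-3.124, -0.1, -0.058]
force: [-0.9, -0.0, 0.1]
finger_gap: -0.002
pos [0.5094 0.173  0.2543] z [ 0.037  0.016 -0.999] jawyaw -1.507 q [-0.95  0.56  0.88  1.85 -0.54  0.94 -1.33] t 15.55 F [-0.9 -0.   0.1] gap -0.002
r 0.2564620222341392 ang 1.8904313382123734
```

View pics/s8.png

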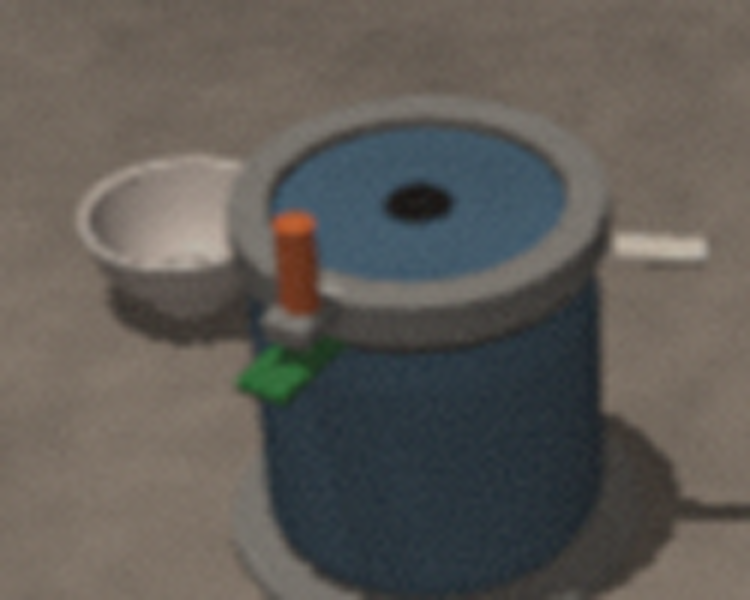

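View pics/t8.png

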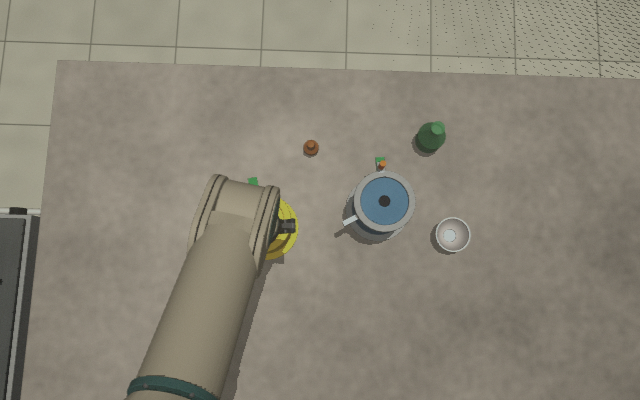

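The plug is nearly flush at (420,203), the post is unchanged at (294,223), the bystanders have not moved, and the arm is clear of everything. Handing in.

```bash
python3 -c "
from bench import manip
print(manip.close_job())"
```

```text
the job is handed in; nothing more can be done
None
```

The blue canister is closed, and I handed the job in at about 15.7 s of the 38 s allowed; it gave no verdict.

- **Ring:** I gripped the orange post, turned the ring about 1.23 rad clockwise to the green mark and let go. Both cameras then put the post about 0.01–0.015 rad short of the mark, against a tolerance of 0.14 rad. The plug was still up at that point.
- **Vent plug:** I pressed it down with the fingers shut until it stopped at 144 mm height, with about 19 N on the tool. The last picture shows it nearly flush with the lid and the post where I left it.
- **Bystanders and arm:** By eye in the last top picture, the cruet, stopper and salt dish are where they began. The gripper is clear of everything, about 75 mm above the yellow canister.

No check failed. The two cameras disagreed by about 4 mm on where the canister's axis is, so I used a point between them.

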